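Press apart two jammed funnels and sort them onto the steriliser trays

TASK

Two stainless steel funnels came out of the washer jammed one inside the other and are draining mouth down on the paper towel. Push the small one out of the large one by its protruding spout, then set each funnel down flat, mouth down, on the perforated tray that already holds a funnel of its own size. Do not drop the funnels, and leave the funnels already on the trays, the pump bottle and the instrument cassette where they are.

Things in the scene. Friction and masses are not known exactly. Their poses are not given: they have to be found in the camera images.
- large_funnel: larger of the two jammed steel funnels, round, standing mouth down on the worktop. Origin: centre of its mouth's rim plane, on which it stands; z up the axis. Mouth 110 mm across (112 at the rolled rim), 8 mm skirt, cone to z = 80 mm, spout z = 80 to 120 mm, 19 mm across at its root, 17 at its tip, to be gripped from above. Open through, bore 14 to 17 mm. 150 g
- large_tip (a point): centre of the large funnel's spout tip, 120 mm up its axis from its origin. Gripped here and pulled up while jammed, it brings the small funnel along; once the small one has dropped, it lifts straight up off it (raise it over 115 mm to clear the small funnel)
- small_funnel: small steel funnel, round, jammed mouth down inside the large one, same axis, its rim at first 24 mm higher. Origin: centre of its rim plane; z up the axis. Mouth 72 mm across (74 at the rolled rim), 6 mm skirt, cone to z = 53 mm, tapered spout z = 53 to 114 mm, 14 mm across at its root, 10 at its tip; to be gripped by the spout from above once uncovered. 80 g
- small_tip (a point): centre of the small funnel's spout tip, 114 mm up its axis; at first 18 mm above the large tip. The springy wall of the large funnel grips the small one's rim: about 5 to 12 N straight down here starts it, the grip fades and is gone after 4 to 11 mm; it then drops by itself and stands on the worktop inside the large funnel, its tip 6 mm below the large tip
- tray_large: perforated aluminium tray for large funnels, 300 (x) by 190 mm (y), fixed, level, floor 3 mm thick, rim 14 mm high, 3 mm thick. Origin: centre of its underside. A large funnel already stands about 85 mm from its centre towards -x (the robot's side); the other half is free, best spot about x = +62 mm, y = 0. Both trays look alike; either may be on the left
- tray_small: perforated tray for small funnels, the same as the other (300 by 190 mm, floor 3 mm, rim 14 mm, fixed, level, origin at the centre of its underside). A small funnel already stands 75 to 100 mm from its centre towards -x; the other half is free
- large_stood: a funnel the same as the large one, already standing mouth down on its tray; origin at the centre of its rim plane, z up. To be left alone.
- small_stood: a funnel the same as the small one, already standing mouth down on its tray; origin at the centre of its rim plane, z up. To be left alone.
- pump_bottle: white pump bottle of disinfectant, 68 mm across, 198 mm high, origin at the centre of its underside, standing beyond the nest. To be left alone.
- cassette: closed steel instrument cassette, 180 by 90 by 24 mm, origin at the centre of its underside, lying beyond the nest. To be left alone.
Mind the look-alikes: they are no part of the job. What is shaped like the large_funnel but red is not meant.

How it is judged:
By the outcome, as a careful person would: the job done as asked, in the order asked, and still so for the second after the job is handed in, with the robot touching nothing.
It also fails if it takes over 61 s, if anything falls off the work surface, if the arm or the gripper's body presses on something with over 40 N, if the wrist force passes 120 N, or if a joint passes its speed limit or range.

ROBOT

A 6-joint arm with a two-finger parallel gripper is mounted at the origin on the work surface. World frame = base frame: x ahead of the robot, y to its left, z up, the work surface at z = 0. Lengths are in m, angles in rad, forces in N, time in s.
With the tool pointing down it reaches from about 0.275 to 0.75 m from the base axis. Payload 10.2 kg.
Tool frame: the origin (TCP) lies at the very end of the fingers, on their centre line; the grasp point (between the pads) lies 19 mm behind it; z points along the fingers, y is the line along which they close (so a half turn about z gives the same grasp; the last joint's range is limited). The gripper opens to 85 mm and grips with 20 to 120 N. Pads are 22 mm wide; open, the fingers measure 114 mm over their backs; the gripper's body (76 mm by 85 mm) begins 54 mm behind the grasp point. The pads swing forward as they close: fully open they stand 13 mm farther back than shut.
Start: joints at [-1.326, 0.313, 1.498, -0, 1.331, -0.223], TCP at [0.237, -0.469, 0.231] pointing down, gripper open.
Joint ranges: [-2.94, 2.94], [-0.97, 2.17], [0.19, 2.56], [-1.23, 4.37], [0.02, 3.11], [-2.88, 2.88]. Speed limits (rad/s): [2.39, 2.39, 3.01, 3.14, 3.14, 3.14].

INTERFACE

Orientations are given as a unit quaternion [x, y, z, w].
In Python, from station import sensors, viewer, bot gives the robot as it stands. The module is installed in compiled form; this text tells all that it offers.
- The arm moves only by the shell command python3 -m creep 'ROWS' [FORCE]. ROWS is JSON, a list of rows, each a list of 5 numbers: the finger opening in cm, from 0 to 8.54, then the shift along the tool's x, y, z in cm, then the turn about the tool's z in rad. In form: [[claw, x, y, z, roll], ...]. A call has exactly 8 rows; each row shifts and turns the commanded pose from where the row before left it, along the tool's axes as they then stand; what a row does not reach is not made up. A row lasts 1/8 s, in which the tool goes at most 62.5 mm and 10.7 degrees, less where a joint would pass 70% of its speed; a pose out of reach is approached as far as the arm can. A call with a gripper value outside its range is refused whole. The fingers move at their own pace and stop on an object; FORCE is the grip in N (left out, the last holds). Time passes only in rows, so rows that do not move let the fingers close, or fill a call up. It gives the time, the measured TCP pose, the force, the opening and the grip force at its end, in the units of the state.
- sensors.read_state(): the state, without advancing time (a new reading comes with each control period).
- viewer.camera(name): name is "scene" or "top"; returns the picture (480x640x3 uint8, blue, green, red); there is no depth.
- viewer.calibration(name): a dict with "K" (3x3 intrinsics, pixels), "distortion" ([k1, k2, p1, p2, k3] as OpenCV has them; the pictures are not rectified), "extrinsics" (4x4, takes a point from world to camera coordinates). Camera axes: x right, y down, z forward; pixel columns grow to the right and rows downward; lengths in m; the calibration is good to about 2 mm. A picture is of the moment at which its call begins. calibration takes no time and is no camera call.
- bot.sign_off(): hands the job in; it is judged then, once.
The state is a dict: "time": time; "qpos": joint angles; "qvel": joint speeds; "joint_torque": joint torques, N m; "ee_pos": TCP position; "ee_rot": TCP orientation; "force": force on the tool from outside, world axes, zero at the start; "ft_torque": the same for the moment, N m; "grip_width": opening from 0.0 (shut) to 1.0 (fully open); "grasp_force": force on a finger pad.
Only numpy, scipy, OpenCV 4.12 (cv2) and the standard library are available. Lean on these libraries where they do the work, as an engineer would, in place of code of your own. Each camera call takes 0.05 s, during which the arm holds its last target. There are 200 camera calls.

## Working session

There is one attempt and no reset: what is moved stays moved. The work goes in short steps, Python scripts to look and compute and a shell command to move; the robot and the scene stay as the last step left them, time stands still between calls to the robot, and variables do not carry over. Pictures are saved under pics/ and viewed, at most 10 in all, crops included, and the job is handed in when it is done.

```bash
mkdir -p pics; cat > h.py <<'E'
import numpy as np, cv2
from station import sensors, viewer, bot
def ray(cam,px):
    c=viewer.calibration(cam);K=np.array(c["K"]);D=np.array(c["distortion"]);T=np.array(c["extrinsics"])
    u=cv2.undistortPoints(np.array([[px]],float),K,D)[0,0]
    R=T[:3,:3];return -R.T@T[:3,3], R.T@np.array([u[0],u[1],1])
def onz(cam,px,z):
    o,d=ray(cam,px);return (o+d*(z-o[2])/d[2])
def two(p1,p2):
    A=np.zeros((3,3));b=np.zeros(3);
    rs=[ray("scene",p1),ray("top",p2)]
    for o,d in rs:
        d=d/np.linalg.norm(d);P=np.eye(3)-np.outer(d,d);A+=P;b+=P@o
    x=np.linalg.solve(A,b)
    return x,[np.linalg.norm(np.cross(x-o,d/np.linalg.norm(d))) for o,d in rs]
def proj(cam,X):
    c=viewer.calibration(cam);T=np.array(c["extrinsics"])
    return cv2.projectPoints(np.array([X],float),cv2.Rodrigues(T[:3,:3])[0],T[:3,3],np.array(c["K"]),np.array(c["distortion"]))[0][0,0]
E
python3 - <<'E'
from h import *
s=sensors.read_state();print(s)
for n in("scene","top"):
    cv2.imwrite(f"pics/{n}0.png",viewer.camera(n));c=viewer.calibration(n);print(ray(n,(320,240)),c["K"])
E
```

```text
{'time': 0.0, 'qpos': array([-1.32639641e+00,  3.13451056e-01,  1.49845708e+00, -4.28315772e-06,
        1.33099027e+00, -2.23418282e-01]), 'qvel': array([ 0.00027195, -0.00100824, -0.00048241, -0.00109037,  0.00081192,
        0.00101229]), 'joint_torque': array([ 1.44183591e-04, -4.12269545e+01, -2.59738898e+01, -2.01124121e-04,
        4.18698110e-03,  1.08441009e-05]), 'ee_pos': array([ 0.236658  , -0.46834028,  0.23072701]), 'ee_rot': array([ 9.72767446e-01,  2.31782378e-01, -8.92893997e-06, -6.52819605e-04]), 'force': array([0.56069658, 0.30092624, 1.18794766]), 'ft_torque': array([ 0.0543808 ,  0.0417493 , -0.02641566]), 'grasp_force': 0.0, 'grip_width': 0.9999991011162701}
(array([1.52694094, 0.26838938, 0.8322721 ]), array([-0.78664406, -0.22668367, -0.57433568])) [[544.46294454   0.         323.93184789]
 [  0.         544.46294454 241.04389099]
 [  0.           0.           1.        ]]
(array([ 0.43819511, -0.0031175 ,  1.38674683]), array([ 0.04181373, -0.00191383, -0.99925808])) [[531.95974919   0.         316.14936565]
 [  0.         531.95974919 232.17547075]
 [  0.           0.           1.        ]]
```

View pics/scene0.png

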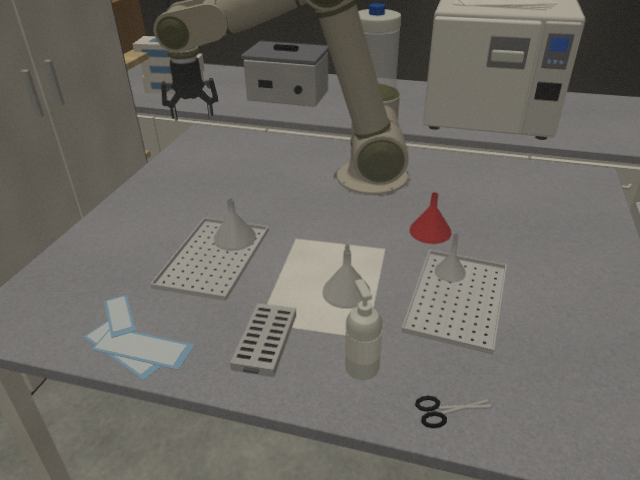

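View pics/top0.png

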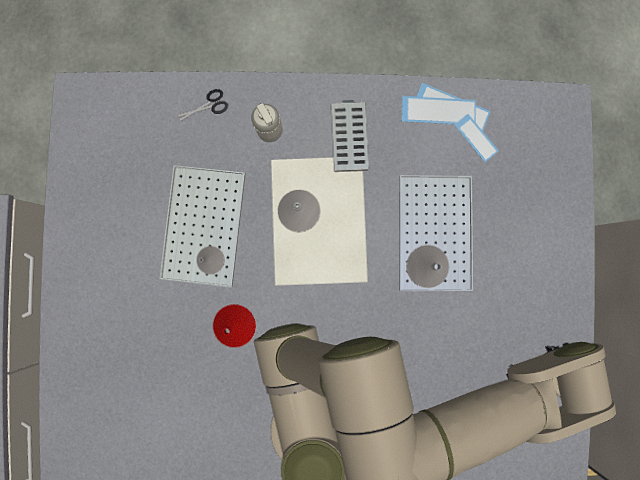

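The scene shows the nest on the paper towel, scene px (347,275) and top px (299,211). The large tray is at top px (436,234), the small tray at (203,226), and the pump bottle is just beyond the nest at (267,121). Next I'll measure these.

```bash
python3 - <<'E'
from h import *
t=cv2.imread("pics/top0.png");s=cv2.imread("pics/scene0.png")
# nest: not-paper inside window on top view
def circ(img,x0,x1,y0,y1,thr):
    g=cv2.cvtColor(img[y0:y1,x0:x1],cv2.COLOR_BGR2GRAY);m=cv2.morphologyEx((g<thr).astype(np.uint8),cv2.MORPH_OPEN,np.ones((5,5)))
    c=max(cv2.findContours(m,cv2.RETR_EXTERNAL,cv2.CHAIN_APPROX_NONE)[0],key=cv2.contourArea)
    (x,y),r=cv2.minEnclosingCircle(c);e=cv2.fitEllipse(c);return x+x0,y+y0,r,e[0][0]+x0,e[0][1]+y0,e[1]
n=circ(t,274,345,180,245,185);print("nest",n)
P=onz("top",n[3:5],0.004);print(P)
for h in(0.12,0.138):print("tip pred",h,proj("top",[*P[:2],h]),proj("scene",[*P[:2],h]))
# trays: corners in top image
for nm,(x0,x1,y0,y1) in dict(small=(150,255,155,295),large=(385,485,165,300)).items():
    b=t[y0:y1,x0:x1].astype(int);print(nm,"bg",b[3,3],"tray",b[60,50],b[50,45])
    d=(b.max(2)-b.min(2));g=b.mean(2);m=((g>np.median(b[:4].mean(2))+18)).astype(np.uint8)
    m=cv2.morphologyEx(m,cv2.MORPH_CLOSE,np.ones((9,9)))
    m=cv2.morphologyEx(m,cv2.MORPH_OPEN,np.ones((5,5)))
    c=max(cv2.findContours(m,cv2.RETR_EXTERNAL,cv2.CHAIN_APPROX_NONE)[0],key=cv2.contourArea)
    r=cv2.minAreaRect(c);q=cv2.boxPoints(r)+[x0,y0]
    W=np.array([onz("top",p,0.014)[:2] for p in q]);print(nm,r[1],q.round(1).tolist(),W.round(3).tolist(),"ctr",W.mean(0),[np.linalg.norm(W[i]-W[(i+1)%4]) for i in range(4)])
sm=cv2.resize(s[225:320,300:400],None,fx=6,fy=6,interpolation=cv2.INTER_CUBIC)
tp=cv2.resize(t[175:250,265:340],None,fx=6,fy=6,interpolation=cv2.INTER_CUBIC)
o=np.zeros((600,800,3),np.uint8)
sm=cv2.resize(s[235:305,315:380],(390,420),interpolation=cv2.INTER_CUBIC);o[:420,:390]=sm
o[:400,400:800]=cv2.resize(t[180:240,270:330],(400,400),interpolation=cv2.INTER_CUBIC)
cv2.imwrite("pics/c1.png",o)
E
```

```text
nest (298.6209602355957, 210.6584987640381, 21.513137817382812, 298.5180358886719, 210.53112030029297, (41.76287078857422, 41.92483139038086))
[0.57173307 0.05205919 0.004     ]
tip pred 0.12 [296.70486969 205.82884066] [345.61193178 249.34734607]
tip pred 0.138 [296.39360983 205.02155975] [345.74226846 242.74011997]
small bg [145 140 143] tray [187 191 185] [66 66 63]
small (72.6054916381836, 115.61829376220703) [[158.9, 278.7], [172.1, 163.9], [244.2, 172.1], [231.0, 287.0]] [[0.385, 0.412], [0.687, 0.389], [0.668, 0.196], [0.369, 0.221]] ctr [0.5273016 0.3046292] [np.float64(0.30364678693659464), np.float64(0.1935710118304107), np.float64(0.30074315903442056), np.float64(0.191330244411557)]
large bg [139 136 135] tray [180 172 167] [201 194 185]
large (71.99998474121094, 114.99998474121094) [[400.0, 290.0], [400.0, 175.0], [472.0, 175.0], [472.0, 290.0]] [[0.371, -0.215], [0.67, -0.211], [0.676, -0.402], [0.374, -0.404]] ctr [ 0.52290838 -0.30788837] [np.float64(0.29895204695158883), np.float64(0.19120093253605283), np.float64(0.3013043341302512), np.float64(0.18883804175943786)]
```

View pics/c1.png

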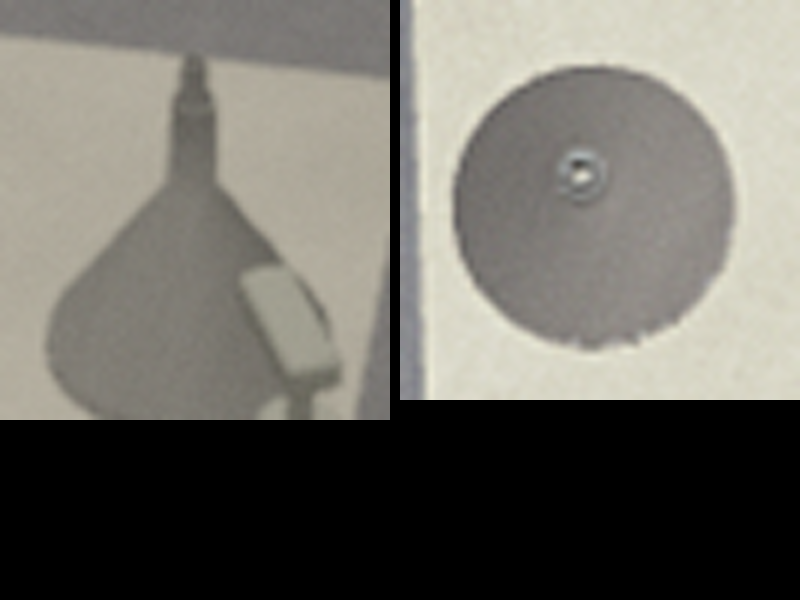

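The crop shows the small tip ring at about top px (296.8,205.7) and scene px (346.9,244), consistent with the rim fit to about 1 px.

```bash
python3 - <<'E'
from h import *
print(onz("top",(296.8,205.7),.138),onz("scene",(346.9,244),.138),two((346.9,244),(296.8,205.7)))
from scipy.spatial.transform import Rotation as R
s=sensors.read_state();M=R.from_quat(s["ee_rot"]).as_matrix();print(M.round(3))
for t in([.571,.0515,.20],):
    print("tool delta cm",(M.T@(np.array(t)-s["ee_pos"])*100).round(2))
# stood funnels rim
t=cv2.imread("pics/top0.png")
for nm,z,px in(("small",.007,(210,260)),("large",.007,(428,266))): print(nm,onz("top",px,z))
print("bottle head", onz("top",(265,112),.198))
E
```

```text
[0.57014598 0.05105852 0.138     ] [0.57573967 0.0556262  0.138     ] (array([0.57024043, 0.0527807 , 0.13369259]), [np.float64(0.001576861188250897), np.float64(0.001576861188250904)])
[[ 0.893  0.451 -0.   ]
 [ 0.451 -0.893  0.001]
 [ 0.    -0.001 -1.   ]]
tool delta cm [ 53.28 -31.32   3.13]
small [0.43703467 0.27968823 0.007     ]
large [ 0.4345798  -0.28839066  0.007     ]
bottle head [0.7777444  0.12695601 0.198     ]
```

```bash
R='x'; python3 -m creep '[[0,3.33,-1.96,0,0],[0,3.33,-1.96,0,0],[0,3.33,-1.96,0,0],[0,3.33,-1.96,0,0],[0,3.33,-1.96,0,0],[0,3.33,-1.96,0,0],[0,3.33,-1.96,0,0],[0,3.33,-1.96,0,0]]' 40; python3 -m creep '[[0,3.33,-1.96,0,0],[0,3.33,-1.96,0,0],[0,3.33,-1.96,0,0],[0,3.33,-1.96,0,0],[0,3.33,-1.96,0,0],[0,3.33,-1.96,0,0],[0,3.33,-1.96,0,0],[0,3.33,-1.96,0,0]]'
cat >> h.py <<'E'
from scipy.spatial.transform import Rotation as Ro
def delta(t):
    s=sensors.read_state();M=Ro.from_quat(s["ee_rot"]).as_matrix()
    print("t",round(s["time"],2),"ee",s["ee_pos"].round(4),"F",s["force"].round(1),"cm",(M.T@(np.array(t)-s["ee_pos"])*100).round(2), "w",round(s["grip_width"],3),"gf",s["grasp_force"])
E
python3 -c "
from h import *
delta([.571,.052,.16])"
```

```text
time: 1.1
ee_pos: [0.4043, -0.2073, 0.2311]
ee_rot: [0.973, 0.232, -0.0, -0.0]
force: [-0.2, -0.8, 0.6]
grip_width: 0.001
grasp_force: 0.0
time: 2.1
ee_pos: [0.5713, 0.0527, 0.2309]
ee_rot: [0.973, 0.232, -0.0, -0.0]
force: [0.8, -0.7, -0.7]
grip_width: 0.006
grasp_force: 0.0
t 2.1 ee [0.5713 0.0527 0.2309] F [ 0.8 -0.7 -0.7] cm [-0.06  0.05  7.09] w 0.006 gf 0.0
```

Descend to about 16 mm above the tip, then look.

```bash
python3 -m creep '[[0,0,0,1,0],[0,0,0,1.5,0],[0,0,0,1.5,0],[0,0,0,1.5,0],[0,0,0,1.0,0],[0,0,0,0.6,0],[0,0,0,0,0],[0,0,0,0,0]]'; python3 - <<'E'
from h import *
s=viewer.camera("scene");t=viewer.camera("top");cv2.imwrite("pics/s2.png",s)
o=np.zeros((500,800,3),np.uint8)
o[:480,:400]=cv2.resize(s[215:275,322:372],(400,480),interpolation=cv2.INTER_CUBIC)
o[:400,400:800]=cv2.resize(t[170:250,255:335],(400,400),interpolation=cv2.INTER_CUBIC)
cv2.imwrite("pics/c2.png",o)
delta([.571,.052,.138]);p=sensors.read_state()["ee_pos"];print(proj("scene",p))
E
```

```text
time: 3.1
ee_pos: [0.5711, 0.0515, 0.1608]
ee_rot: [0.973, 0.232, 0.0, 0.0]
force: [-0.1, -0.9, -0.4]
grip_width: -0.001
grasp_force: 0.0
t 3.2 ee [0.5711 0.0515 0.1607] F [0.3 0.7 0.5] cm [ 0.01 -0.05  2.27] w -0.0 gf 0.0
[345.74245518 234.03168871]
```

View pics/c2.png

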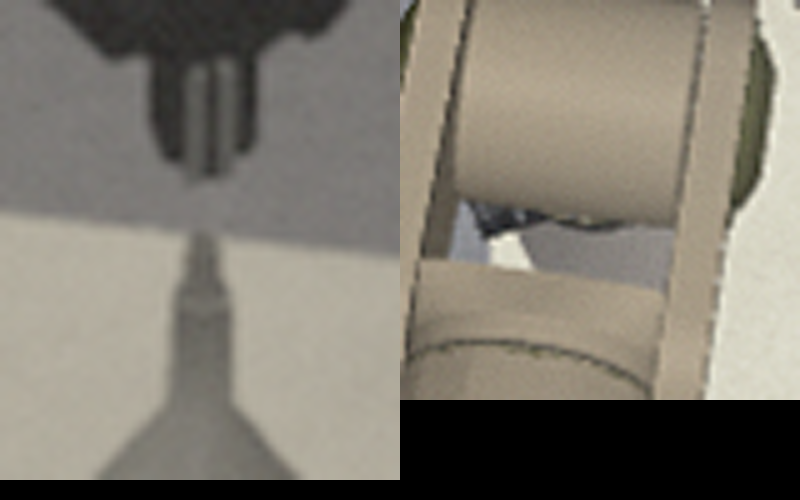

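The fingers are centred laterally above the tip, with finger midline at crop x≈205 and tip at x≈203 (8x scale), under 1 mm apart. Now I'll press down gently.

```bash
python3 -m creep '[[0,0,0,0.6,0],[0,0,0,0.6,0],[0,0,0,0.4,0],[0,0,0,0.2,0],[0,0,0,0.2,0],[0,0,0,0.1,0],[0,0,0,0.1,0],[0,0,0,0.0,0]]'
```

```text
time: 4.2
ee_pos: [0.5709, 0.0515, 0.1383]
ee_rot: [0.973, 0.232, 0.0, 0.0]
force: [0.0, 0.1, -0.3]
grip_width: -0.003
grasp_force: 0.0
```

```bash
python3 -m creep '[[0,0,0,0.1,0],[0,0,0,0.1,0],[0,0,0,0.1,0],[0,0,0,0.1,0],[0,0,0,0.1,0],[0,0,0,0.0,0],[0,0,0,0.0,0],[0,0,0,0.0,0]]'
```

```text
time: 5.2
ee_pos: [0.5717, 0.0514, 0.1342]
ee_rot: [0.973, 0.232, 0.001, 0.0]
force: [0.9, -0.1, 5.1]
grip_width: 0.003
grasp_force: 2.7
```

```bash
python3 -m creep '[[0,0,0,0.1,0],[0,0,0,0.1,0],[0,0,0,0.1,0],[0,0,0,0.1,0],[0,0,0,0.0,0],[0,0,0,0.0,0],[0,0,0,0.0,0],[0,0,0,0.0,0]]'
```

```text
time: 6.2
ee_pos: [0.5709, 0.0516, 0.1293]
ee_rot: [0.973, 0.232, -0.0, -0.0]
force: [-0.7, 0.1, -0.6]
grip_width: 0.002
grasp_force: 0.0
```

```bash
python3 -m creep '[[0,0,0,0.1,0],[0,0,0,0.1,0],[0,0,0,0.1,0],[0,0,0,0,0],[0,0,0,-1,0],[0,0,0,-1.5,0],[0,0,0,-1.5,0],[0,0,0,0,0]]'; python3 - <<'E'
from h import *
s=viewer.camera("scene");t=viewer.camera("top")
o=np.zeros((500,800,3),np.uint8)
o[:480,:400]=cv2.resize(s[215:275,322:372],(400,480),interpolation=cv2.INTER_CUBIC)
o[:400,400:800]=cv2.resize(t[170:250,255:335],(400,400),interpolation=cv2.INTER_CUBIC)
cv2.imwrite("pics/c3.png",o)
E
```

```text
time: 7.2
ee_pos: [0.5715, 0.0515, 0.1681]
ee_rot: [0.973, 0.232, 0.001, 0.001]
force: [-0.9, 0.3, 0.0]
grip_width: -0.002
grasp_force: 0.0
```

View pics/c3.png

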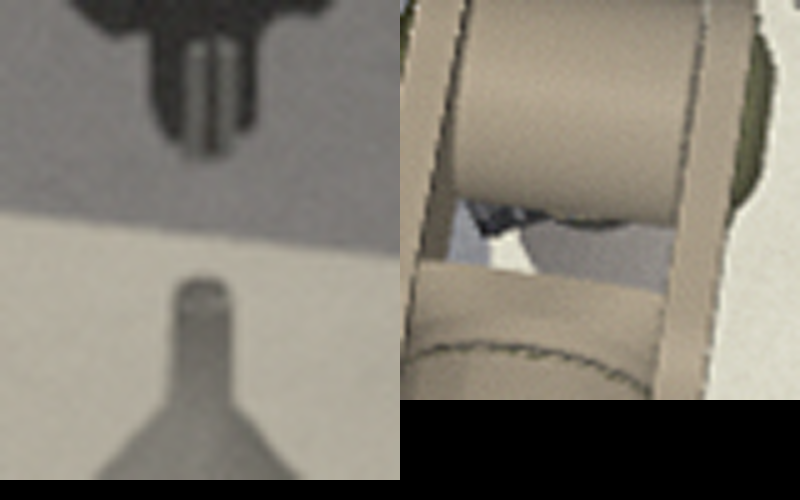

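The small funnel has dropped: only the large spout's open tip remains, at crop (203,285). Next, grip the large spout with TCP z ≈ 0.088.

```bash
python3 -m creep '[[5,0,0,0,0],[5,0,0,0,0],[5,0,0,1.5,0],[5,0,0,2,0],[5,0,0,2,0],[5,0,0,1.5,0],[5,0,0,1,0],[5,0,0,0,0]]'; python3 -m creep '[[0,0,0,0,0],[0,0,0,0,0],[0,0,0,0,0],[0,0,0,0,0],[0,0,0,-0.2,0],[0,0,0,-0.3,0],[0,0,0,-0.5,0],[0,0,0,0,0]]' 40
```

```text
time: 8.3
ee_pos: [0.5706, 0.0516, 0.0857]
ee_rot: [0.973, 0.232, -0.0, -0.0]
force: [0.0, -0.3, 0.1]
grip_width: 0.583
grasp_force: 0.0
time: 9.3
ee_pos: [0.5711, 0.0515, 0.0967]
ee_rot: [0.973, 0.232, 0.0, 0.0]
force: [-0.0, -0.4, -1.7]
grip_width: 0.196
grasp_force: 39.1
```

```bash
python3 -m creep '[[0,0,0,-0.8,0],[0,0,0,-1.5,0],[0,0,0,-2,0],[0,0,0,-2.2,0],[0,0,0,-2.2,0],[0,0,0,-2.2,0],[0,0,0,-1.5,0],[0,0,0,-0.8,0]]'; python3 - <<'E'
from h import *
s=viewer.camera("scene")
o=np.zeros((480,640,3),np.uint8)
o=cv2.resize(s[190:320,290:410],(520,563),interpolation=cv2.INTER_CUBIC)
cv2.imwrite("pics/c4.png",o);delta([.585,-.307,.23])
E
```

```text
time: 10.3
ee_pos: [0.571, 0.0515, 0.2294]
ee_rot: [0.973, 0.232, 0.0, 0.0]
force: [-0.4, -0.4, -2.1]
grip_width: 0.198
grasp_force: 39.1
t 10.35 ee [0.5712 0.0515 0.2299] F [ 0.1  1.5 -0.1] cm [-1.493e+01  3.263e+01 -1.000e-02] w 0.195 gf 39.122944925911725
```

View pics/c4.png

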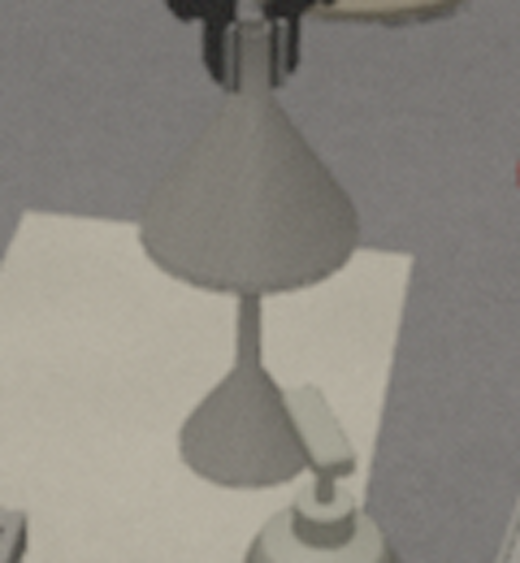

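The large funnel hangs upright in the grip, clear of the small funnel, which stands on the towel at crop (245,430). Carry the large one to its tray.

```bash
python3 -m creep '[[0,-0.5,1.0,0,0],[0,-1.0,2.1,0,0],[0,-1.0,2.2,0,0],[0,-1.0,2.2,0,0],[0,-1.0,2.2,0,0],[0,-1.0,2.2,0,0],[0,-1.0,2.2,0,0],[0,-1.0,2.2,0,0]]'; python3 -m creep '[[0,-1.0,2.2,0,0],[0,-1.0,2.2,0,0],[0,-1.0,2.2,0,0],[0,-1.0,2.2,0,0],[0,-1.0,2.2,0,0],[0,-1.0,2.2,0,0],[0,-1.0,2.2,0,0],[0,-0.4,0.9,0,0]]';  python3 -c "
from h import *
delta([.585,-.307,.089])"
```

```text
time: 11.35
ee_pos: [0.5769, -0.1292, 0.2273]
ee_rot: [0.973, 0.232, -0.001, -0.0]
force: [-0.1, 0.8, -1.1]
grip_width: 0.199
grasp_force: 39.1
time: 12.35
ee_pos: [0.5846, -0.3083, 0.2279]
ee_rot: [0.973, 0.231, -0.0, -0.0]
force: [-0.1, 0.2, -1.8]
grip_width: 0.2
grasp_force: 39.1
t 12.35 ee [ 0.5846 -0.3083  0.2279] F [-0.1  0.2 -1.8] cm [ 0.1  -0.1  13.89] w 0.2 gf 39.137111068703234
```

```bash
python3 -m creep '[[0,0.05,0,1,0],[0,0,0,2,0],[0,0,0,2.5,0],[0,0,0,2.5,0],[0,0,0,2.5,0],[0,0,0,1.7,0],[0,0,0,0.8,0],[0,0,0,0,0]]'; python3 -m creep '[[0,0,0,0.2,0],[0,0,0,0.1,0],[0,0,0,0.1,0],[0,0,0,0.1,0],[0,0,0,0.1,0],[0,0,0,0,0],[0,0,0,0,0],[0,0,0,0,0]]'; python3 -c "
from h import *
delta([.585,-.307,.089])"
```

```text
time: 13.35
ee_pos: [0.5854, -0.3062, 0.0983]
ee_rot: [0.973, 0.232, -0.0, -0.0]
force: [-0.2, -0.5, -1.4]
grip_width: 0.199
grasp_force: 39.1
time: 14.35
ee_pos: [0.5853, -0.3064, 0.0924]
ee_rot: [0.973, 0.232, 0.0, 0.0]
force: [0.5, -0.0, -0.9]
grip_width: 0.2
grasp_force: 39.1
t 14.35 ee [ 0.5853 -0.3064  0.0924] F [ 0.5 -0.  -0.9] cm [-0.06  0.04  0.34] w 0.2 gf 39.14369938429445
```

```bash
python3 -m creep '[[0,0,0,0.1,0],[0,0,0,0.1,0],[0,0,0,0.1,0],[0,0,0,0.05,0],[0,0,0,0,0],[0,0,0,0,0],[0,0,0,0,0],[0,0,0,0,0]]'; python3 -c "
from h import *
delta([.585,-.307,.089])"
```

```text
time: 15.35
ee_pos: [0.5854, -0.3065, 0.0901]
ee_rot: [0.973, 0.232, 0.0, 0.0]
force: [-4.6, 2.4, 8.9]
grip_width: 0.2
grasp_force: 40.1
t 15.35 ee [ 0.5854 -0.3065  0.0901] F [-4.6  2.4  8.9] cm [-0.06  0.03  0.11] w 0.2 gf 40.09186679497361
```

```bash
python3 -m creep '[[0,0,0,-0.1,0],[0,0,0,0,0],[2.2,0,0,0,0],[3,0,0,0,0],[4,0,0,0,0],[5,0,0,0,0],[5,0,0,-1,0],[5,0,0,-2,0]]'; python3 -m creep '[[5,0,0,-2.5,0],[5,0,0,-2.5,0],[5,0.5,-1,-2.5,0],[5,0.9,-2,-1.5,0],[5,1,-2.2,0,0],[5,1,-2.2,0,0],[5,1,-2.2,0,0],[5,1,-2.2,0,0]]'; python3 - <<'E'
from h import *
s=viewer.camera("scene");t=viewer.camera("top");cv2.imwrite("pics/s5.png",s)
cv2.imwrite("pics/t5.png",t)
o=np.zeros((480,800,3),np.uint8)
o[:,:400]=cv2.resize(s[190:310,140:280],(400,480));o[:,400:]=cv2.resize(t[165:300,380:490],(400,480))
cv2.imwrite("pics/c5.png",o);delta([.571,.052,.2])
E
```

```text
time: 16.35
ee_pos: [0.5851, -0.3063, 0.1201]
ee_rot: [0.973, 0.232, -0.0, -0.0]
force: [-0.4, -0.1, -0.0]
grip_width: 0.584
grasp_force: 0.0
time: 17.35
ee_pos: [0.5802, -0.175, 0.2099]
ee_rot: [0.973, 0.232, -0.0, -0.0]
force: [0.0, 1.0, 0.2]
grip_width: 0.586
grasp_force: 0.0
t 17.45 ee [ 0.5804 -0.174   0.2101] F [ 0.1 -0.6 -0.1] cm [  9.41 -20.57   1.02] w 0.586 gf 0.0
```

View pics/c5.png

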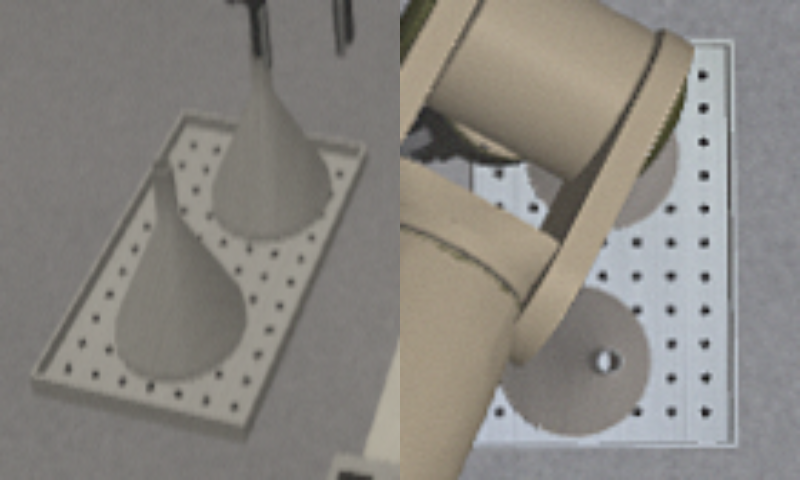

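```bash
python3 - <<'E'
from h import *
for X in([.585,-.3065,.123],[.585,-.3065,.083],[.585,-.3065,.003]):
    p=proj("scene",X);print(p,(p-[140,190])*[400/140,4]);q=proj("top",X);print(q,(q-[380,165])*[400/110,480/135])
s=cv2.imread("pics/s5.png");t=cv2.imread("pics/t5.png")
o=np.zeros((480,640,3),np.uint8)
o=cv2.resize(s[215:300,150:240],(635,600),interpolation=cv2.INTER_CUBIC)
cv2.imwrite("pics/c6.png",o)
E
```

```text
[195.23652194 228.61014059] [157.81863412 154.44056237]
[446.01699938 203.79281297] [240.06181594 137.93000168]
[197.64474622 242.55370569] [164.6992749  210.21482274]
[442.18808075 205.55590969] [226.13847546 144.19879002]
[202.19936708 269.00560928] [177.71247738 316.02243711]
[435.17544527 208.78355738] [200.63798279 155.67487069]
```

View pics/c6.png

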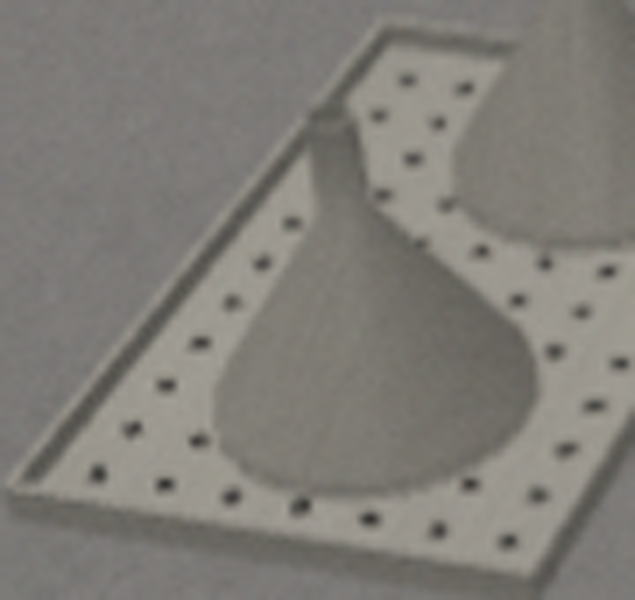

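The funnel stands flat. Its tip at crop (333,112) and base match the projected upright model, so the lean is perspective. Next, the small funnel.

```bash
python3 - <<'E'
from h import *
t=cv2.imread("pics/t5.png");g=cv2.cvtColor(t[180:245,274:345],cv2.COLOR_BGR2GRAY)
m=cv2.morphologyEx((g<185).astype(np.uint8),cv2.MORPH_OPEN,np.ones((5,5)))
for c in cv2.findContours(m,cv2.RETR_EXTERNAL,cv2.CHAIN_APPROX_NONE)[0]:
    if len(c)>20: e=cv2.fitEllipse(c);print(e,cv2.boundingRect(c));print(onz("top",(e[0][0]+274,e[0][1]+180),.003))
delta([.571,.0515,.2])
E
```

```text
((24.29141616821289, 30.739105224609375), (27.548843383789062, 27.627958297729492), 93.05728912353516) (11, 17, 28, 28)
[0.57127076 0.05267739 0.003     ]
t 17.45 ee [ 0.5804 -0.174   0.2101] F [ 0.1 -0.6 -0.1] cm [  9.38 -20.52   1.02] w 0.586 gf 0.0
```

```bash
python3 -m creep '[[5,0.8,-1.8,0,0],[5,1.2,-2.7,0,0],[5,1.3,-2.8,0,0],[5,1.3,-2.8,0,0],[5,1.3,-2.8,0,0],[5,1.3,-2.8,0,0],[5,1.3,-2.8,0,0],[5,0.9,-2.1,0,0]]';python3 -m creep '[[5,0,0,2,0],[5,0,0,2.5,0],[5,0,0,2.5,0],[5,0,0,2.2,0],[5,0,0,1,0],[5,0,0,0,0],[5,0,0,0,0],[5,0,0,0,0]]';  python3 -c "
from h import *
delta([.5712,.052,.074])"
```

```text
time: 18.45
ee_pos: [0.571, 0.0512, 0.2098]
ee_rot: [0.973, 0.232, -0.0, -0.0]
force: [0.7, 0.3, 0.3]
grip_width: 0.584
grasp_force: 0.0
time: 19.45
ee_pos: [0.5717, 0.0495, 0.1086]
ee_rot: [0.973, 0.232, 0.001, 0.0]
force: [0.0, -0.1, -0.1]
grip_width: 0.585
grasp_force: 0.0
t 19.45 ee [0.5717 0.0495 0.1086] F [ 0.  -0.1 -0.1] cm [ 0.07 -0.24  3.46] w 0.585 gf 0.0
```

```bash
python3 -m creep '[[5,0,-0.15,1,0],[5,0,0,1,0],[5,0,0,1,0],[5,0,0,0.4,0],[5,0,0,0,0],[2.5,0,0,0,0],[1.8,0,0,0,0],[1.5,0,0,0,0]]'; python3 -m creep '[[0,0,0,0,0],[0,0,0,0,0],[0,0,0,0,0],[0,0,0,0,0],[0,0,0,0,0],[0,0,0,-0.3,0],[0,0,0,-0.4,0],[0,0,0,-0.4,0]]' 30;  python3 -c "
from h import *
delta([.585,.300,.077])"
```

```text
time: 20.45
ee_pos: [0.5707, 0.0509, 0.074]
ee_rot: [0.973, 0.232, 0.0, -0.0]
force: [0.4, 0.0, 0.3]
grip_width: 0.178
grasp_force: 0.3
time: 21.45
ee_pos: [0.5707, 0.0509, 0.0852]
ee_rot: [0.973, 0.232, 0.0, 0.0]
force: [-0.4, -0.2, -0.1]
grip_width: 0.123
grasp_force: 30.2
t 21.45 ee [0.5707 0.0509 0.0852] F [-0.4 -0.2 -0.1] cm [ 12.51 -21.59   0.82] w 0.123 gf 30.22817586373094
```

```bash
python3 -m creep '[[0,0,0,-0.8,0],[0,0,0,-1.5,0],[0,0,0,-2,0],[0,0,0,-2.2,0],[0,0,0,-2.2,0],[0,0,0,-2.2,0],[0,0,0,-1.5,0],[0,0,0,-0.8,0]]'; python3 - <<'E'
from h import *
s=viewer.camera("scene")
cv2.imwrite("pics/c7.png",cv2.resize(s[180:320,290:410],(480,560),interpolation=cv2.INTER_CUBIC));delta([.592,.300,.21])
E
```

```text
time: 22.45
ee_pos: [0.5708, 0.0509, 0.2178]
ee_rot: [0.973, 0.232, 0.0, 0.0]
force: [-1.0, 0.3, -0.4]
grip_width: 0.129
grasp_force: 30.3
t 22.5 ee [0.5709 0.0509 0.2183] F [-0.2  0.3 -0.6] cm [ 13.11 -21.29   0.83] w 0.127 gf 30.27870604956661
```

View pics/c7.png

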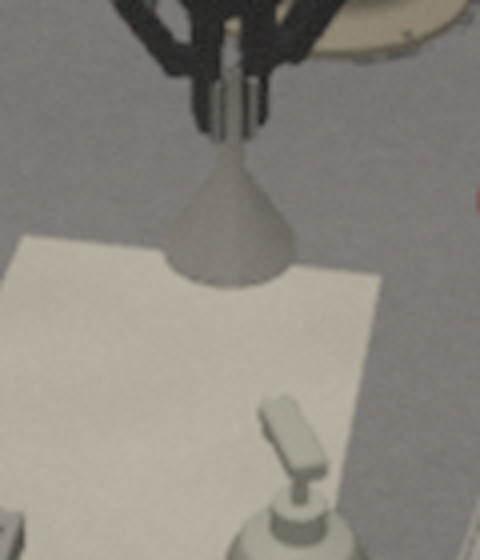

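The small funnel hangs straight in the grip, rim at crop (230,270). Carry it to the small tray.

```bash
python3 -m creep '[[0,0.5,-0.8,0,0],[0,1.0,-1.6,0,0],[0,1.1,-1.8,0,0],[0,1.1,-1.8,0,0],[0,1.1,-1.8,0,0],[0,1.1,-1.8,0,0],[0,1.1,-1.8,0,0],[0,1.1,-1.8,0,0]]'; python3 -m creep '[[0,1.1,-1.8,0,0],[0,1.1,-1.8,0,0],[0,1.1,-1.8,0,0],[0,0.7,-1.1,0,0],[0,0.3,-0.5,0,0],[0,0,0,0,0],[0,0,0,1,0],[0,0,0,2,0]]';  python3 -c "
from h import *
delta([.592,.300,.077])"
```

```text
time: 23.5
ee_pos: [0.5835, 0.2067, 0.2168]
ee_rot: [0.973, 0.232, -0.0, -0.0]
force: [0.3, -1.5, 0.3]
grip_width: 0.131
grasp_force: 30.3
time: 24.5
ee_pos: [0.5905, 0.2866, 0.1866]
ee_rot: [0.973, 0.231, 0.001, 0.0]
force: [0.1, -0.1, -0.9]
grip_width: 0.13
grasp_force: 30.3
t 24.5 ee [0.5905 0.2866 0.1866] F [ 0.1 -0.1 -0.9] cm [ 0.72 -1.14 10.96] w 0.13 gf 30.274708407396247
```

```bash
python3 -m creep '[[0,0.35,-0.6,2.5,0],[0,0.35,-0.6,2.5,0],[0,0,0,2.3,0],[0,0,0,1.4,0],[0,0,0,0.8,0],[0,0,0,0.4,0],[0,0,0,0.2,0],[0,0,0,0,0]]'; python3 -m creep '[[0,0,0,0.1,0],[0,0,0,0.1,0],[0,0,0,0.1,0],[0,0,0,0.1,0],[0,0,0,0,0],[0,0,0,0,0],[0,0,0,0,0],[0,0,0,0,0]]'
```

```text
time: 25.5
ee_pos: [0.5912, 0.301, 0.0862]
ee_rot: [0.973, 0.232, 0.0, -0.0]
force: [0.6, 0.5, -1.1]
grip_width: 0.13
grasp_force: 30.3
time: 26.5
ee_pos: [0.5911, 0.301, 0.0818]
ee_rot: [0.973, 0.232, 0.0, -0.0]
force: [-0.4, -0.0, -1.6]
grip_width: 0.128
grasp_force: 30.3
```

```bash
python3 -m creep '[[0,0,0,0.1,0],[0,0,0,0.1,0],[0,0,0,0.1,0],[0,0,0,0,0],[0,0,0,0,0],[0,0,0,0,0],[0,0,0,0,0],[0,0,0,0,0]]'
```

```text
time: 27.5
ee_pos: [0.5911, 0.301, 0.0788]
ee_rot: [0.973, 0.232, 0.0, 0.0]
force: [0.1, -0.4, -1.1]
grip_width: 0.126
grasp_force: 30.3
```

```bash
python3 -m creep '[[0,0,0,0.1,0],[0,0,0,0.1,0],[0,0,0,0,0],[0,0,0,0,0],[0,0,0,0,0],[0,0,0,0,0],[0,0,0,0,0],[0,0,0,0,0]]'
```

```text
time: 28.5
ee_pos: [0.5911, 0.301, 0.0768]
ee_rot: [0.973, 0.232, -0.0, -0.0]
force: [0.3, 0.4, -0.9]
grip_width: 0.131
grasp_force: 30.3
```

```bash
python3 -m creep '[[0,0,0,0.05,0],[0,0,0,0.05,0],[0,0,0,0.05,0],[0,0,0,0,0],[0,0,0,0,0],[0,0,0,0,0],[0,0,0,0,0],[0,0,0,0,0]]'
```

```text
time: 29.5
ee_pos: [0.5913, 0.3014, 0.0766]
ee_rot: [0.973, 0.232, 0.001, -0.0]
force: [-3.4, -0.7, 8.8]
grip_width: 0.132
grasp_force: 31.0
```

Contact. Relieve the press slightly, release and retreat.

```bash
python3 -m creep '[[0,0,0,-0.1,0],[0,0,0,0,0],[1.8,0,0,0,0],[2.5,0,0,0,0],[3.5,0,0,0,0],[5,0,0,0,0],[5,0,0,-1,0],[5,0,0,-2,0]]'; python3 -m creep '[[5,0,0,-2.5,0],[5,0,0,-2.5,0],[5,0,0,-2.5,0],[5,0,0,-2.5,0],[5,-1,1.8,-1,0],[5,-1.5,2.6,0,0],[5,-1.5,2.6,0,0],[5,-1.5,2.6,0,0]]'; python3 -m creep '[[5,-1.5,2.6,0,0],[5,-1.5,2.6,0,0],[5,-2,2.6,0,0],[5,-2,2.6,0,0],[5,-2,1.6,0,0],[5,-1.5,1.6,0,0],[5,0,0,0,0],[5,0,0,0,0]]'; python3 - <<'E'
from h import *
s=viewer.camera("scene");t=viewer.camera("top")
o=np.zeros((560,800,3),np.uint8)
o[:320]=cv2.resize(s[190:390,100:600],(800,320),interpolation=cv2.INTER_CUBIC);o[320:]=cv2.resize(t[140:300,60:593],(800,240))
cv2.imwrite("pics/c8.png",o);delta([.5,0,.2])
for z in(.117,.003):p=proj("scene",[.591,.301,z]);print((p-[100,190])*1.6)
E
```

```text
time: 30.5
ee_pos: [0.5908, 0.3009, 0.1066]
ee_rot: [0.973, 0.232, -0.001, 0.0]
force: [0.7, -0.6, -0.5]
grip_width: 0.585
grasp_force: 0.0
time: 31.5
ee_pos: [0.5848, 0.1882, 0.216]
ee_rot: [0.973, 0.231, -0.0, 0.0]
force: [0.6, -0.2, 0.4]
grip_width: 0.587
grasp_force: 0.0
time: 32.5
ee_pos: [0.5527, 0.0217, 0.2162]
ee_rot: [0.973, 0.232, -0.0, -0.0]
force: [-1.0, -0.2, -0.2]
grip_width: 0.586
grasp_force: 0.0
t 32.6 ee [0.5528 0.0222 0.2162] F [ 0.3 -0.8  0.2] cm [-5.72 -0.41  1.62] w 0.582 gf 0.0
[574.80104706 133.7106337 ]
[563.65147788 198.27036659]
```

View pics/c8.png

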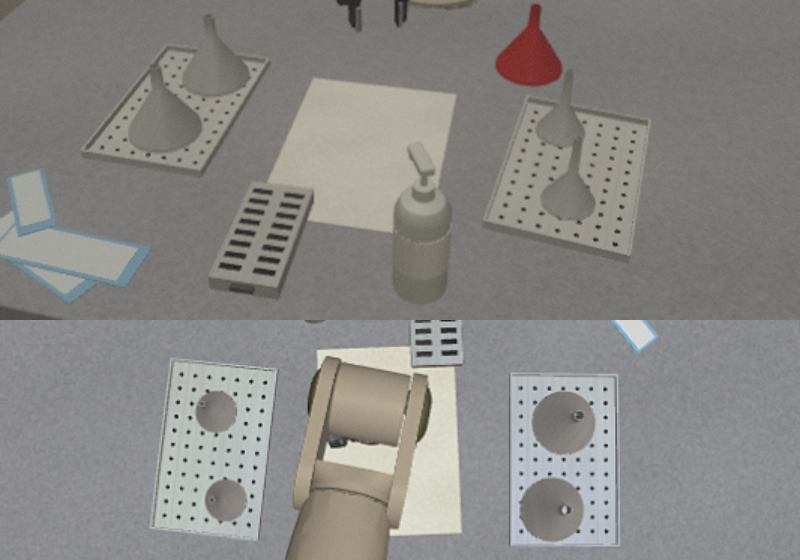

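Both funnels stand upright on their matching trays. The small one's tip is at crop (576,138) and its base at (567,200), as projected. The bottle, cassette and stood funnels haven't moved.

```bash
python3 -c "
from station import bot
print(bot.sign_off())"
```

```text
the job is handed in; nothing more can be done
None
```

I pushed the small funnel out of the large one and set each mouth down on the tray holding its own size; the final pictures showed both upright and nothing else moved, and I handed the job in at about 33 s.

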